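# Isolate the vibrating table and clear its sample cup

### The arm

A 6-joint arm with a two-finger parallel gripper is mounted at the origin on the work surface; the furniture and walls round the work are solid. World frame = base frame: x ahead of the robot, y to its left, z up, the work surface at z = 0. Lengths are in m, angles in rad, forces in N, time in s.
With the tool pointing down it reaches from about 0.3 to 0.85 m from the base axis. Payload 5.4 kg.
Tool frame: the origin (TCP) lies at the very end of the fingers, on their centre line; the grasp point (between the pads) lies 19 mm behind it; z points along the fingers, y is the line along which they close (so a half turn about z gives the same grasp; the last joint's range is limited). The gripper opens to 85 mm and grips with 20 to 120 N. Pads are 22 mm wide; open, the fingers measure 114 mm over their backs; the gripper's body (76 mm by 85 mm) begins 54 mm behind the grasp point. The pads swing forward as they close: fully open they stand 13 mm farther back than shut.
Start: joints at [0.959, 0.158, 1.597, -0, 1.386, -0.21], TCP at [0.225, 0.529, 0.231] pointing down, gripper open.
Joint ranges: [-2.91, 2.91], [-0.94, 2.29], [0.18, 2.7], [-1.29, 4.43], [0.17, 2.64], [-3, 3]. Speed limits (rad/s): [2.57, 2.57, 3.14, 3.14, 3.14, 3.14].

### API

Orientations are given as a unit quaternion [x, y, z, w].
In Python, from workcell import robot gives the robot as it stands.
- The arm moves only by the tool step_arm, never from a script. Its argument "series" is a list that holds one entry, the list of rows, each a list of 7 numbers: the shift along the tool's x, y, z scaled (see below), then the turn, a rotation vector about the tool's x, y, z scaled (see below), then the opening, from 0 (shut) to 1 (fully open). A call has 1 to 20 rows; each row is the pose to reach, as a shift and turn from the pose commanded when the call began, along the tool's axes at that moment; what a row does not reach only later rows make up. The controller multiplies each number of a shift by 0.5 m and each number of a turn by 45 degrees. A row lasts 1/8 s, in which the tool goes at most 62.5 mm and 10.7 degrees, less where a joint would pass 70% of its speed; a pose out of reach is approached as far as the arm can. A call with a number of a shift or a turn outside -1 to 1 is refused whole. A call with a gripper value outside its range is refused whole. The fingers move at their own pace and stop on an object; "squeeze" is the grip in N (left out, the last holds). Time passes only in rows, so rows that repeat a pose let the fingers close. It gives the time, the measured TCP pose, the force, the opening and the grip force at its end, in the units of the state.
- robot.get_obs(): the state, without advancing time (a new reading comes with each control period).
- robot.read_camera(name): name is "scene" or "top" or "wrist"; returns a dict with "image" (400x640x3 uint8, red, green, blue), "z_map" (400x640 float32, m along the optical axis (not along the pixel's ray), 0 where there is no reading), "intrinsics" (3x3 intrinsics, pixels), "position" and "rotation" of the camera in the world. Camera axes: x right, y down, z forward; pixel columns grow to the right and rows downward; lengths in m; the calibration is good to about 2 mm. A picture is of the moment at which its call begins.
- robot.sign_off(): hands the job in; it is judged then, once.
The state is a dict: "time": time; "q": joint angles; "dq": joint speeds; "joint_efforts": joint torques, N m; "tool_pos": TCP position; "ee_rot": TCP orientation; "force": force on the tool from outside, world axes, zero at the start; "moment": the same for the moment, N m; "finger_gap": finger opening in m; "grip_force": force on a finger pad.
Only numpy, scipy, OpenCV 4.12 (cv2) and the standard library are available. Lean on these libraries where they do the work, as an engineer would, in place of code of your own. Each camera call takes 0.05 s, during which the arm holds its last target. There are 200 camera calls.

### The job

The vibrating table's run is over: first turn its red rotary isolator handle a quarter turn clockwise, from on (green mark) to off (white mark), until it sits in the off detent. Only then take the empty orange cup off the table's plate and nest it, upright and fully down, into the matching orange cup standing on the bench. Let go of it there, and leave that bench cup in its place and the tin and the screwdriver undisturbed.

Things in the scene. Friction and masses are not known exactly. Their poses are not given: they have to be found in the camera images.
- vibrating_table: small vibrating table fixed to the bench, 230 x 130 mm. Origin under its centre at bench height, z up, x along its length: the steel plate (108 x 122 mm, top at z 45 mm, centre at x +56 mm) is at the +x end; the green control box (x -113 to -7 mm, y -60 to +60 mm, top at z 85 mm with a yellow panel to z 86 mm) is at the -x end and carries the isolator handle
- handle_axis (a point): point on the vertical turning axis of the isolator handle, at half the bar's height: (-60, 0, 105) mm in the vibrating_table frame; its axes are those of the vibrating_table
- handle_tip (a point): point on the red handle bar near its long end, 70 mm from the turning axis, at half the bar's height. The bar is 16 mm wide and 20 mm high (z 95 to 115 mm above the bench), and runs from 16 mm behind the axis to 76 mm in front of it; its hub is 40 mm across. Below the bar the box top is at z 85 mm, with a black collar 52 mm across round the axis up to z 91 mm
- isolator_handle (a joint): angle of the isolator handle, rad, stops just beyond both detents. 0 = on: bar points along the vibrating_table's -x, to the green mark. 1.571 = off: bar points along its +y, to the white mark. Grows clockwise seen from above. A spring detent draws it to the nearer end; turning past the middle takes about 0.4 N m
- cup_on_plate: empty orange tapered cup that stands on the vibrating table's plate at the start. 85 mm high, outer diameter 40 mm at the foot and 62 mm at the rim, wall 3.5 mm. Origin at the centre of its underside, z up along its axis
- cup_on_bench: matching orange cup of the same shape and size, standing loose on the bench. Origin at the centre of its underside, z up along its axis. Four ribs inside carry the next cup's foot 40 mm above this cup's underside, so a nested cup stands 40 mm higher and its rim is at 125 mm
- sample_tin: bystander: closed round grey tin, 58 mm across, 36 mm high, on the bench; origin at the centre of its underside
- screwdriver: bystander: screwdriver with an orange-red handle lying on the bench, 194 mm long along its y, 28 mm high; origin under its middle
There are look-alikes about, which are no part of the job. Leave any blue look-alike of the cup_on_plate alone.

How it is judged:
By the outcome, as a careful person would: the job done as asked, in the order asked, and still so for the second after the job is handed in, with the robot touching nothing.
It also fails if it takes over 58 s, if anything falls off the work surface, if the arm or the gripper's body presses on something with over 40 N, if the wrist force passes 120 N, or if a joint passes its speed limit or range.

## Working session

There is one attempt and no reset: what is moved stays moved. The work goes in short steps, Python scripts to look and compute and a tool call to move; the robot and the scene stay as the last step left them, time stands still between calls to the robot, and variables do not carry over. Pictures are saved under pics/ and viewed, at most 10 in all, crops included, and the job is handed in when it is done.

Besides the shell and the picture viewer there is one more tool, called after "Request:" by a JSON object that holds its "name" and its "arguments". step_arm: Moves the arm, as the interface text tells. Its arguments: {"type":"object","properties":{"series":{"type":"array","items":{"type":"array","items":{"type":"array","items":{"type":"number","minimum":-1,"maximum":1}}}},"squeeze":{"type":"number"}},"required":["series"]}

```bash
mkdir -p pics; ls; cat > h.py <<'E'
import numpy as np,cv2
from workcell import robot
from scipy.spatial.transform import Rotation as R
def cam(n,save=None):
    c=robot.read_camera(n)
    if save: cv2.imwrite(f'pics/{save}.png',c['image'][:,:,::-1])
    return c
def rot(c):
    r=np.array(c['rotation']); return r if r.shape==(3,3) else R.from_quat(r).as_matrix()
def cloud(c):
    z=c['z_map'];K=np.array(c['intrinsics']);v,u=np.indices(z.shape)
    p=np.stack([(u-K[0,2])/K[0,0]*z,(v-K[1,2])/K[1,1]*z,z],-1)
    return p@rot(c).T+np.array(c['position'])
def ray(c,u,v,h):
    K=np.array(c['intrinsics']);d=rot(c)@np.array([(u-K[0,2])/K[0,0],(v-K[1,2])/K[1,1],1]);o=np.array(c['position'])
    return o+d*(h-o[2])/d[2]
E
python3 - <<'E'
from h import *
a=cam('top');b=cam('scene')
cv2.imwrite('pics/top.png',a['image'][:,:,::-1]);cv2.imwrite('pics/scene.png',b['image'][:,:,::-1])
for c in (a,b): print(c['position'],rot(c).round(3).tolist(),c['intrinsics'])
print(robot.get_obs())
E
```

```text
pics
[0.31134261 0.18232589 1.29682016] [[0.019, -0.982, 0.188], [-1.0, -0.019, -0.001], [0.005, -0.188, -0.982]] [[417.02908479   0.         317.25993377]
 [  0.         417.02908479 193.54296263]
 [  0.           0.           1.        ]]
[0.01712517 1.09466823 0.61097865] [[-0.866, -0.227, 0.445], [-0.499, 0.377, -0.78], [0.009, -0.898, -0.44]] [[462.15305392   0.         315.5452759 ]
 [  0.         462.15305392 198.91018055]
 [  0.           0.           1.        ]]
{'time': 0.1, 'q': array([ 9.58908908e-01,  1.59016125e-01,  1.59811736e+00, -1.53122064e-05,
        1.38620011e+00, -2.10112363e-01]), 'dq': array([ 0.00040917, -0.00164115, -0.0016541 ,  0.0012717 , -0.00047647,
       -0.00097924]), 'joint_efforts': array([-5.57020085e-04, -3.96990395e+01, -3.32338536e+01, -1.83535712e-04,
        4.20026074e-03, -5.48605939e-06]), 'tool_pos': array([0.22456401, 0.52874059, 0.23039291]), 'ee_rot': array([ 1.99537630e-01,  9.79889778e-01, -8.00983157e-04, -3.40876494e-04]), 'force': array([-0.29196402,  0.00668997, -0.05309734]), 'moment': array([ 0.04114818, -0.00646423,  0.02532399]), 'grip_force': 0.0, 'finger_gap': 0.08558178287374268}
```

View pics/top.png

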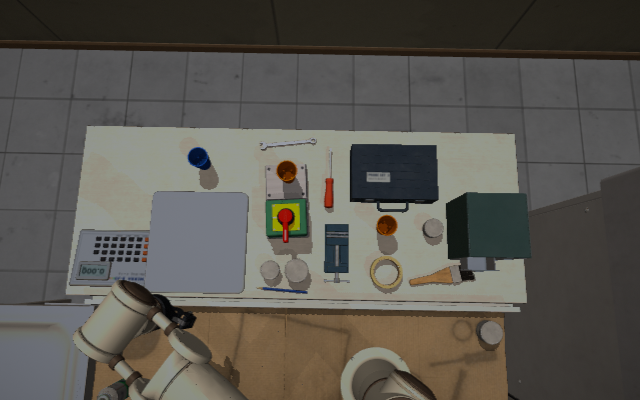

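View pics/scene.png

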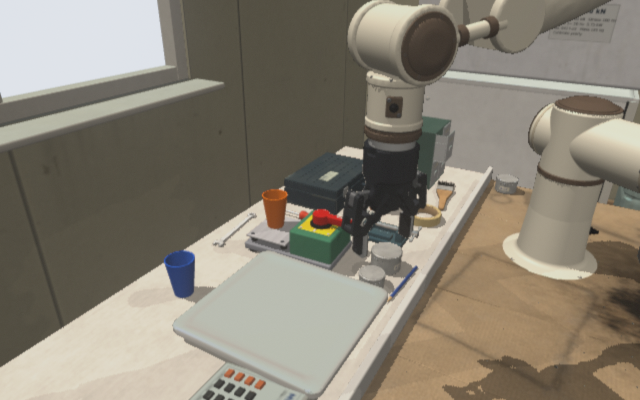

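Top view: the orange cup on the plate is at (287,171) and the orange bench cup is at (387,226). The red handle hub is at (286,216), with its bar pointing down to (286,240). Look-alikes are the blue cup at (199,158), the red-orange screwdriver at (329,190), and tins at (270,270), (296,270), (433,228) and (490,333). I choose the orange cup on the plate and the red handle on the green box.

```bash
cat > m.py <<'E'
from h import *
c=cam('top');P=cloud(c);im=c['image'];hsv=cv2.cvtColor(im,cv2.COLOR_RGB2HSV)
def win(u0,u1,v0,v1):
    m=np.zeros(im.shape[:2],bool);m[v0:v1,u0:u1]=1;return m
H,S,V=hsv[...,0],hsv[...,1],hsv[...,2]
for n,w in(('plate',win(265,312,150,195)),('bench',win(368,406,205,245))):
    m=w&(S>150)&(H>5)&(H<20)&(V>60)
    p=P[m];top=p[p[:,2]>p[:,2].max()-.008]
    (x,y),r=cv2.minEnclosingCircle(top[:,:2].astype(np.float32))
    print(n,m.sum(),'zmax',p[:,2].max().round(4),'rim',round(x,4),round(y,4),round(r,4))
    h=.13 if n=='plate' else .085
    cs,_=cv2.findContours(m.astype(np.uint8),0,1);k=max(cs,key=cv2.contourArea)
    print(' box',cv2.boundingRect(k))
m=win(260,312,200,250)&(S>150)&((H<5)|(H>174))&(V>60);p=P[m]
print('handle z',np.percentile(p[:,2],[5,50,95]).round(4))
q=p[p[:,2]>.10]
print('handle box',cv2.minAreaRect(q[:,:2].astype(np.float32)))
m=win(255,318,190,245)&(H>40)&(H<85)&(S>100)
p=P[m];q=p[(p[:,2]>.075)&(p[:,2]<.095)];print('green',len(q),cv2.minAreaRect(q[:,:2].astype(np.float32)),np.median(q[:,2]))
m=win(255,318,155,200)&(S<60);p=P[m];q=p[(p[:,2]>.038)&(p[:,2]<.052)];print('plate',len(q),cv2.minAreaRect(q[:,:2].astype(np.float32)),np.median(q[:,2]))
for u,v in((433,228),(329,190),(337,235),(337,250),(390,170),(296,265),(270,265),(386,272),(200,240),(480,230)):print(u,v,P[v,u].round(3))
s=im[140:300,180:460,::-1];cv2.imwrite('pics/crop.png',cv2.resize(s,None,fx=2.8,fy=2.8))
E
python3 m.py
```

```text
plate 255 zmax 1.2968 rim 0.3113 0.1823 0.0001
 box (277, 160, 20, 21)
bench 320 zmax 1.2968 rim 0.3113 0.1823 0.0001
 box (377, 215, 20, 21)
handle z [0.1095 0.1144 0.1176]
handle box ((0.44422104954719543, 0.27064698934555054), (0.09502844512462616, 0.03459928184747696), 1.9317491054534912)
green 632 ((0.47233259677886963, 0.27136969566345215), (0.10464998334646225, 0.1174526959657669), 3.319070816040039) 0.08434399465026376
plate 1025 ((0.5881608128547668, 0.27838099002838135), (0.10914436727762222, 0.1219971626996994), 3.4704740047454834) 0.04448781104815347
433 228 [ 0.454 -0.174  0.033]
329 190 [0.568 0.144 0.021]
337 235 [0.428 0.118 0.02 ]
337 250 [0.381 0.118 0.039]
390 170 [ 0.622 -0.037  0.076]
296 265 [0.335 0.239 0.047]
270 265 [0.333 0.317 0.037]
386 272 [ 0.319 -0.034  0.   ]
200 240 [0.402 0.525 0.056]
480 230 [ 0.433 -0.255  0.19 ]
```

View pics/crop.png

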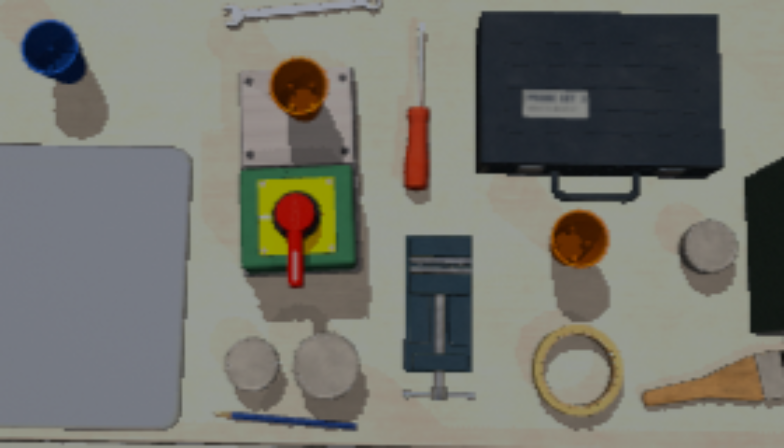

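The crop confirms the choice: orange cup on the steel plate at crop (299,86), bench cup at (580,238), red handle at (295,215) pointing at the robot. The zero-depth pixels spoiled the cup rim fit, so I'll redo it.

```bash
cat > m2.py <<'E'
from h import *
from scipy.optimize import least_squares
c=cam('top');P=cloud(c);hsv=cv2.cvtColor(c['image'],cv2.COLOR_RGB2HSV);H,S,V=[hsv[...,i] for i in range(3)]
for n,(u0,u1,v0,v1),h in(('plate',(265,312,150,195),.13),('bench',(368,406,205,245),.085)):
    m=np.zeros(H.shape,bool);m[v0:v1,u0:u1]=1
    m&=(S>150)&(H>5)&(H<20)&(V>60)
    p=P[m&(c['z_map']>0)];t=p[abs(p[:,2]-h)<.010]
    (x,y),r=cv2.minEnclosingCircle(t[:,:2].astype(np.float32))
    print(n,len(p),len(t),np.percentile(p[:,2],[5,50,95]).round(3),'depth rim',round(x,4),round(y,4),round(r,4))
    # rim outline cast on the rim plane
    cs,_=cv2.findContours(m.astype(np.uint8),0,1);k=cv2.convexHull(max(cs,key=cv2.contourArea))[:,0]
    q=np.array([ray(c,u,v,h)[:2] for u,v in k])
    (x,y),r=cv2.minEnclosingCircle(q.astype(np.float32));print('  ray',round(x,4),round(y,4),round(r,4))
E
python3 m2.py
```

```text
plate 257 83 [0.046 0.101 0.131] depth rim 0.6018 0.2704 0.0303
  ray 0.6013 0.2705 0.0306
bench 320 88 [0.002 0.049 0.086] depth rim 0.4542 -0.0239 0.0302
  ray 0.4539 -0.0219 0.0317
```

```bash
cat > plan.py <<'E'
from h import *
def row(p,yaw_y,o=None):
    """world TCP target and world angle (deg) of tool y -> shift/0.5, turn/45deg, from present pose"""
    o=o or robot.get_obs();r=R.from_quat(o['ee_rot']);M=r.as_matrix()
    y=np.radians(yaw_y);Y=np.array([np.cos(y),np.sin(y),0]);Z=np.array([0,0,-1.]);T=np.c_[np.cross(Y,Z),Y,Z]
    return np.r_[M.T@(np.array(p)-o['tool_pos'])/.5, (r.inv()*R.from_matrix(T)).as_rotvec()/np.radians(45)].round(3).tolist()
a=np.radians(3.4);A=np.array([.472,.2714])
def hp(th,z,rr=.058):
    t=np.radians(th);d=np.array([-np.cos(t),np.sin(t)])
    c,s=np.cos(a),np.sin(a);return np.r_[A+rr*np.array([c*d[0]-s*d[1],s*d[0]+c*d[1]]),z]
def hy(th): return 93.4-th
E
python3 - <<'E'
from plan import *
o=robot.get_obs();y=R.from_quat(o['ee_rot']).as_matrix()[:,1];print(y,np.degrees(np.arctan2(y[1],y[0])))
print(hp(0,.2),row(hp(0,.18),hy(0)))
E
```

```text
[ 0.39102865  0.92037781 -0.00113077] 66.9814640519868
[0.41410209 0.26796023 0.2       ] [-0.553, -0.332, 0.102, -0.001, -0.001, -0.587]
```

Request:
{"name": "step_arm", "arguments": {"series": [[[-0.1, -0.06, 0, 0, 0, -0.2, 0.3], [-0.2, -0.12, 0, 0, 0, -0.4, 0.3], [-0.3, -0.18, 0.03, 0, 0, -0.587, 0.3], [-0.4, -0.24, 0.06, 0, 0, -0.587, 0.3], [-0.5, -0.3, 0.1, 0, 0, -0.587, 0.3], [-0.553, -0.332, 0.102, 0, 0, -0.587, 0.3], [-0.553, -0.332, 0.102, 0, 0, -0.587, 0.3], [-0.553, -0.332, 0.102, 0, 0, -0.587, 0.3], [-0.553, -0.332, 0.102, 0, 0, -0.587, 0.3]]]}}

```text
time: 1.32
tool_pos: [0.4139, 0.2692, 0.1805]
ee_rot: [-0.03, 1.0, 0.0, 0.0]
force: [-0.4, 0.6, 0.3]
finger_gap: 0.0253
grip_force: 0.0
```

```bash
python3 - <<'E'
from plan import *
o=robot.get_obs();print({k:np.round(o[k],4) for k in('time','q','tool_pos','force','finger_gap')})
print(row(hp(0,.098),hy(0)))
c=cam('wrist','w1')
E
```

```text
{'time': np.float64(1.325), 'q': array([ 3.3130e-01, -8.8000e-03,  1.8772e+00,  2.0000e-04,  1.2730e+00,
       -1.3005e+00]), 'tool_pos': array([0.4139, 0.2692, 0.1805]), 'force': array([-0.3811,  0.6078,  0.2502]), 'finger_gap': np.float64(0.0253)}
[-0.0, -0.003, 0.165, 0.0, 0.0, 0.002]
```

View pics/w1.png

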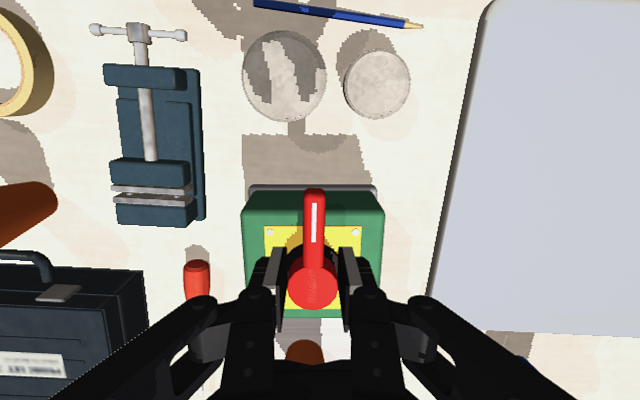

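The wrist view shows the red bar running from (314,195) to the hub at (313,285). The fingers at (275,285) and (350,285) straddle its line. I'll descend over the bar.

Request:
{"name": "step_arm", "arguments": {"series": [[[0, -0.003, 0.06, 0, 0, 0, 0.3], [0, -0.003, 0.12, 0, 0, 0, 0.3], [0, -0.003, 0.165, 0, 0, 0, 0.3], [0, -0.003, 0.165, 0, 0, 0, 0.3], [0, -0.003, 0.165, 0, 0, 0, 0.3]]]}}

```text
time: 2.0
tool_pos: [0.415, 0.2674, 0.0989]
ee_rot: [-0.03, 1.0, 0.0, 0.001]
force: [0.7, -0.0, -0.0]
finger_gap: 0.0258
grip_force: 0.0
```

```bash
python3 - <<'E'
from plan import *
o=robot.get_obs()
print({k:np.round(o[k],4) for k in('tool_pos','force','finger_gap')})
for t in range(0,97,8): print(t,row(hp(t,.098),hy(t),o))
E
```

```text
{'tool_pos': array([0.415 , 0.2674, 0.0989]), 'force': array([ 0.6774, -0.0463, -0.0044]), 'finger_gap': np.float64(0.0258)}
0 [0.002, 0.001, 0.002, 0.001, 0.002, 0.001]
8 [0.001, 0.017, 0.002, 0.001, 0.002, 0.179]
16 [-0.003, 0.033, 0.002, 0.001, 0.002, 0.356]
24 [-0.008, 0.048, 0.002, 0.001, 0.002, 0.534]
32 [-0.016, 0.063, 0.002, 0.001, 0.002, 0.712]
40 [-0.025, 0.076, 0.002, 0.001, 0.002, 0.89]
48 [-0.037, 0.087, 0.002, 0.001, 0.002, 1.068]
56 [-0.049, 0.097, 0.002, 0.002, 0.002, 1.245]
64 [-0.063, 0.105, 0.002, 0.002, 0.001, 1.423]
72 [-0.078, 0.111, 0.002, 0.002, 0.001, 1.601]
80 [-0.094, 0.115, 0.002, 0.002, 0.001, 1.779]
88 [-0.11, 0.117, 0.002, 0.002, 0.001, 1.956]
96 [-0.126, 0.117, 0.002, 0.002, 0.001, 2.134]
```

Request:
{"name": "step_arm", "arguments": {"series": [[[0.001, 0.017, 0.002, 0, 0, 0.18, 0.3], [-0.003, 0.033, 0.002, 0, 0, 0.36, 0.3], [-0.008, 0.048, 0.002, 0, 0, 0.53, 0.3], [-0.016, 0.063, 0.002, 0, 0, 0.71, 0.3], [-0.025, 0.076, 0.002, 0, 0, 0.89, 0.3], [-0.025, 0.076, 0.002, 0, 0, 0.89, 0.3]]]}}

```text
time: 2.75
tool_pos: [0.4249, 0.3057, 0.098]
ee_rot: [0.314, 0.95, -0.0, 0.0]
force: [-2.5, -2.2, 2.5]
finger_gap: 0.0256
grip_force: 1.8
```

```bash
python3 - <<'E'
from plan import *
o=robot.get_obs()
print({k:np.round(o[k],4) for k in('tool_pos','force','moment')})
for t in (48,56,64,72,80,84,88,91,94): print(t,row(hp(t,.098),hy(min(t,84)),o))
E
```

```text
{'tool_pos': array([0.4249, 0.3057, 0.098 ]), 'force': array([-2.519 , -2.1691,  2.539 ]), 'moment': array([-0.4121,  0.5124,  0.0177])}
48 [-0.002, 0.017, -0.0, 0.0, 0.001, 0.179]
56 [-0.005, 0.033, -0.0, 0.0, 0.001, 0.357]
64 [-0.011, 0.048, -0.0, 0.0, 0.001, 0.535]
72 [-0.018, 0.063, -0.0, 0.0, 0.001, 0.712]
80 [-0.028, 0.076, -0.0, 0.0, 0.001, 0.89]
84 [-0.033, 0.082, -0.0, 0.0, 0.001, 0.979]
88 [-0.039, 0.087, -0.0, 0.0, 0.001, 0.979]
91 [-0.044, 0.091, -0.0, 0.0, 0.001, 0.979]
94 [-0.048, 0.095, -0.0, 0.0, 0.001, 0.979]
```

Request:
{"name": "step_arm", "arguments": {"series": [[[-0.002, 0.017, 0, 0, 0, 0.18, 0.3], [-0.005, 0.033, 0, 0, 0, 0.36, 0.3], [-0.011, 0.048, 0, 0, 0, 0.53, 0.3], [-0.018, 0.063, 0, 0, 0, 0.71, 0.3], [-0.028, 0.076, 0, 0, 0, 0.89, 0.3], [-0.033, 0.082, 0, 0, 0, 0.98, 0.3], [-0.039, 0.087, 0, 0, 0, 0.98, 0.3], [-0.044, 0.091, 0, 0, 0, 0.98, 0.3], [-0.044, 0.091, 0, 0, 0, 0.98, 0.3], [-0.044, 0.091, 0, 0, 0, 0.98, 0.3]]]}}

```text
time: 4.0
tool_pos: [0.4694, 0.3288, 0.0968]
ee_rot: [0.648, 0.762, -0.0, -0.0]
force: [0.0, -0.5, -0.2]
finger_gap: 0.0256
grip_force: 0.0
```

```bash
python3 - <<'E'
from plan import *
o=robot.get_obs()
print({k:np.round(o[k],4) for k in('tool_pos','force','moment','q','grip_force')})
print(row(hp(90,.098),hy(90)),hp(90,.1))
E
```

```text
{'tool_pos': array([0.4694, 0.3288, 0.0968]), 'force': array([ 0.0172, -0.4956, -0.1797]), 'moment': array([-0.0054,  0.0094,  0.0481]), 'q': array([0.4002, 0.2937, 1.7189, 0.    , 1.1292, 0.2382]), 'grip_force': np.float64(0.0)}
[0.001, -0.002, -0.002, -0.0, 0.0, 0.131] [0.46856023 0.32929791 0.1       ]
```

Request:
{"name": "step_arm", "arguments": {"series": [[[0, 0, -0.08, 0, 0, 0, 0.3], [0, 0, -0.16, 0, 0, 0, 0.3], [0, 0, -0.24, 0, 0, 0, 0.6], [0, 0, -0.3, 0, 0, 0, 1], [0, 0, -0.3, 0, 0, 0, 1], [0, 0, -0.3, 0, 0, 0, 1]]]}}

```text
time: 4.75
tool_pos: [0.4689, 0.3286, 0.2455]
ee_rot: [0.648, 0.762, -0.001, -0.0]
force: [-0.5, -0.3, -0.4]
finger_gap: 0.0856
grip_force: 0.0
```

```bash
python3 - <<'E'
from plan import *
o=robot.get_obs();print(o['tool_pos'],o['finger_gap'])
c=cam('wrist');s=cam('scene')
cv2.imwrite('pics/both.png',np.hstack([cv2.resize(c['image'],(400,250)),cv2.resize(s['image'][150:300,200:440],(400,250))])[:,:,::-1])
P=cloud(c);h=cv2.cvtColor(c['image'],cv2.COLOR_RGB2HSV)
m=(h[...,1]>150)&((h[...,0]<5)|(h[...,0]>174))&(abs(P[...,2]-.114)<.004)&(c['z_map']>0)
p=P[m]-np.r_[A,0];p=p[np.hypot(p[:,0],p[:,1])<.09];bar=p[np.hypot(p[:,0],p[:,1])>.03]
print(len(bar),bar.mean(0),'bar angle',np.degrees(np.arctan2(bar[:,1].mean(),bar[:,0].mean())))
m=(h[...,1]>150)&(h[...,0]>5)&(h[...,0]<20)&(c['z_map']>0)&(abs(P[...,2]-.128)<.006);q=P[m];print('cup',len(q), cv2.minEnclosingCircle(q[:,:2].astype(np.float32)) if len(q) else '')
print('above',row((.6015,.2705,.19),4,o),'down',row((.6015,.2705,.092),4,o))
E
python3 m2.py
```

```text
[0.46894725 0.3285791  0.24551542] 0.08560679793516153
693 [-0.00337651  0.05370927  0.11522662] bar angle 93.59724349846847
cup 717 ((0.6021369695663452, 0.2729029953479767), 0.030807657167315483)
above [-0.157, 0.243, 0.111, -0.002, 0.001, 0.117] down [-0.157, 0.244, 0.307, -0.002, 0.001, 0.117]
plate 254 82 [0.047 0.1   0.131] depth rim 0.601 0.271 0.0303
  ray 0.6011 0.2712 0.0308
bench 317 84 [0.002 0.05  0.086] depth rim 0.4547 -0.0236 0.0305
  ray 0.4539 -0.0219 0.0317
```

View pics/both.png

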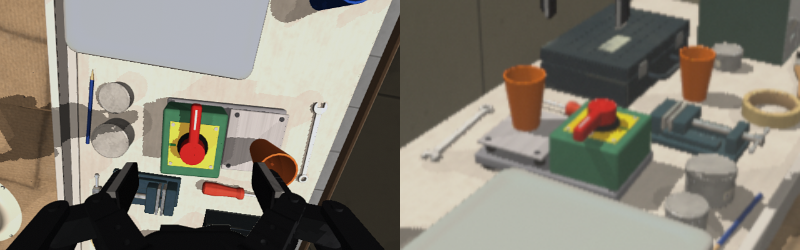

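The isolator handle measures 93.6°, against 93.4° for the table's +y, so it sits in the off detent. In the left view the red bar points to the left (193,110). The cup is upright at (272,160) in the left view, undisturbed. Next I go to the cup.

Request:
{"name": "step_arm", "arguments": {"series": [[[-0.05, 0.08, 0, 0, 0, 0.117, 1], [-0.1, 0.16, 0, 0, 0, 0.117, 1], [-0.155, 0.244, 0.05, 0, 0, 0.117, 1], [-0.155, 0.244, 0.11, 0, 0, 0.117, 1], [-0.155, 0.244, 0.16, 0, 0, 0.117, 1], [-0.155, 0.244, 0.21, 0, 0, 0.117, 1], [-0.155, 0.244, 0.26, 0, 0, 0.117, 1], [-0.155, 0.244, 0.307, 0, 0, 0.117, 1], [-0.155, 0.244, 0.307, 0, 0, 0.117, 1], [-0.155, 0.244, 0.307, 0, 0, 0.117, 1]]]}}

```text
time: 6.15
tool_pos: [0.6027, 0.272, 0.0938]
ee_rot: [0.682, 0.731, 0.0, 0.0]
force: [2.2, -0.0, 0.2]
finger_gap: 0.0855
grip_force: 0.0
```

Request:
{"name": "step_arm", "arguments": {"series": [[[0, 0, 0, 0, 0, 0, 0.8], [0, 0, 0, 0, 0, 0, 0.7], [0, 0, 0, 0, 0, 0, 0.6], [0, 0, 0, 0, 0, 0, 0.6], [0, 0, 0, 0, 0, 0, 0.5], [0, 0, 0, 0, 0, 0, 0.5], [0, 0, 0, 0, 0, 0, 0.5]]], "squeeze": 30}}

```text
time: 7.02
tool_pos: [0.6033, 0.2722, 0.0952]
ee_rot: [0.682, 0.731, 0.001, 0.001]
force: [-0.4, 0.1, 5.7]
finger_gap: 0.0602
grip_force: 31.1
```

```bash
python3 - <<'E'
from plan import *
o=robot.get_obs();print({k:np.round(o[k],4) for k in('tool_pos','force','finger_gap','grip_force')})
c=cam('wrist','w2')
E
```

```text
{'tool_pos': array([0.6033, 0.2722, 0.0952]), 'force': array([-0.4421,  0.1103,  5.7049]), 'finger_gap': np.float64(0.0602), 'grip_force': np.float64(31.0553)}
```

View pics/w2.png

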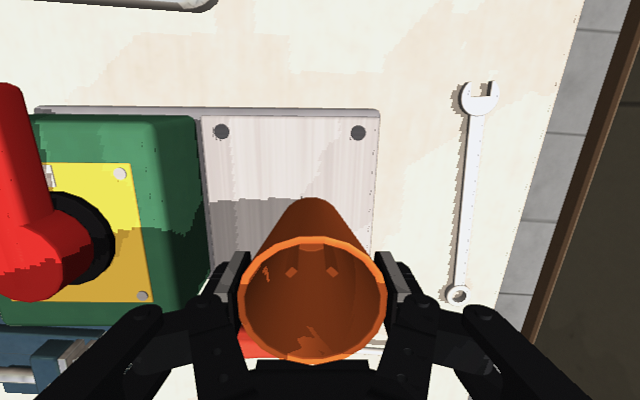

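The wrist view shows the cup's rim at (312,300) between both pads (235,300) and (392,280). It is centred, with a 60 mm gap and 31 N grip. I'll lift it.

Request:
{"name": "step_arm", "arguments": {"series": [[[0, 0, -0.02, 0, 0, 0, 0.5], [0, 0, -0.06, 0, 0, 0, 0.5], [0, 0, -0.12, 0, 0, 0, 0.5], [0, 0, -0.18, 0, 0, 0, 0.5], [0, 0, -0.25, 0, 0, 0, 0.5], [0, 0, -0.32, 0, 0, 0, 0.5], [0, 0, -0.36, 0, 0, 0, 0.5], [0, 0, -0.36, 0, 0, 0, 0.5], [0, 0, -0.36, 0, 0, 0, 0.5]]], "squeeze": 40}}

```text
time: 8.2
tool_pos: [0.6017, 0.2717, 0.2715]
ee_rot: [0.682, 0.731, -0.001, -0.001]
force: [-0.6, -0.8, -0.6]
finger_gap: 0.0591
grip_force: 43.2
```

```bash
cat > held.py <<'E'
from plan import *
def held():
    o=robot.get_obs();print({k:np.round(o[k],4) for k in('time','tool_pos','force','finger_gap','grip_force')})
    # held cup from wrist camera
    c=cam('wrist');P=cloud(c);h=cv2.cvtColor(c['image'],cv2.COLOR_RGB2HSV)
    m=(h[...,1]>150)&(h[...,0]>5)&(h[...,0]<20)&(c['z_map']>0)&(np.hypot(P[...,0]-o['tool_pos'][0],P[...,1]-o['tool_pos'][1])<.06)&(abs(P[...,2]-o['tool_pos'][2])<.1)
    p=P[m];zt=np.percentile(p[:,2],98);t=p[p[:,2]>zt-.006]
    cc=cv2.minEnclosingCircle(t[:,:2].astype(np.float32));print('rim z',zt-o['tool_pos'][2],'rim c',cc,'minus tcp',np.array(cc[0])-o['tool_pos'][:2])
    A_=np.c_[t[:,:2]-t[:,:2].mean(0),np.ones(len(t))];print('rim plane slope',np.linalg.lstsq(A_,t[:,2],rcond=None)[0][:2],len(t))
    return o
E
python3 - <<'E'
from held import *
o=held();print(row((.454,-.0230,.30),4,o))
E
```

```text
{'time': np.float64(8.2), 'tool_pos': array([0.6017, 0.2717, 0.2715]), 'force': array([-0.5983, -0.7681, -0.6075]), 'finger_gap': np.float64(0.0591), 'grip_force': np.float64(43.163)}
rim z 0.03646062941181094 rim c ((0.5910235643386841, 0.26807087659835815), 0.04119478166103363) minus tcp [-0.01069209 -0.00364158]
rim plane slope [-0.02975739  0.02901899] 5073
[-0.568, -0.336, -0.056, -0.004, 0.001, -0.001]
```

Request:
{"name": "step_arm", "arguments": {"series": [[[-0.07, -0.042, 0, 0, 0, 0, 0.5], [-0.14, -0.084, 0, 0, 0, 0, 0.5], [-0.21, -0.126, 0, 0, 0, 0, 0.5], [-0.28, -0.168, 0, 0, 0, 0, 0.5], [-0.35, -0.21, 0, 0, 0, 0, 0.5], [-0.42, -0.252, 0, 0, 0, 0, 0.5], [-0.49, -0.294, 0, 0, 0, 0, 0.5], [-0.54, -0.32, 0, 0, 0, 0, 0.5], [-0.568, -0.336, 0, 0, 0, 0, 0.5], [-0.568, -0.336, 0.1, 0, 0, 0, 0.5], [-0.568, -0.336, 0.16, 0, 0, 0, 0.5], [-0.568, -0.336, 0.16, 0, 0, 0, 0.5], [-0.568, -0.336, 0.16, 0, 0, 0, 0.5]]]}}

```text
time: 9.88
tool_pos: [0.4553, -0.023, 0.1944]
ee_rot: [0.682, 0.731, 0.0, 0.001]
force: [0.2, -0.4, -0.1]
finger_gap: 0.0596
grip_force: 43.4
```

```bash
python3 - <<'E'
from held import *
o=held()
c=cam('scene','s2');w=cam('wrist');t=cam('top')
cv2.imwrite('pics/tri.png',np.hstack([cv2.resize(c['image'][100:260,300:556],(400,250)),cv2.resize(w['image'],(400,250))])[:,:,::-1])
E
```

```text
{'time': np.float64(9.875), 'tool_pos': array([ 0.4553, -0.023 ,  0.1944]), 'force': array([ 0.1985, -0.3879, -0.0965]), 'finger_gap': np.float64(0.0596), 'grip_force': np.float64(43.3881)}
rim z 0.03645864850161937 rim c ((0.45479559898376465, -0.024218980222940445), 0.03150942176580429) minus tcp [-0.00045772 -0.00118209]
rim plane slope [-0.01151408  0.02885854] 5096
```

View pics/tri.png

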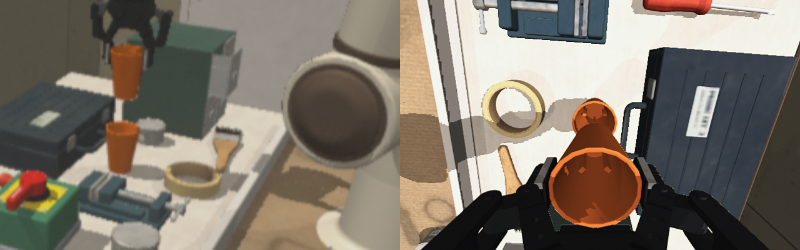

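Left (scene): the held cup at (127,72) is above the bench cup at (121,147), and both are upright. Right (wrist): the held rim at (596,190) is in front of the bench cup at (594,115). Next I check coaxiality in the scene and top views.

```bash
cat > coax.py <<'E'
from held import *
def coax(n):
    c=cam(n);h=cv2.cvtColor(c['image'],cv2.COLOR_RGB2HSV);P=cloud(c)
    m=(h[...,1]>150)&(h[...,0]>4)&(h[...,0]<20)&(np.hypot(P[...,0]-.454,P[...,1]+.023)<.05)&(c['z_map']>0)
    K=np.array(c['intrinsics']);Rm=rot(c);o=np.array(c['position']);f=np.array([.454,-.023,0])
    nrm=np.array([f[0]-o[0],f[1]-o[1],0]);nrm/=np.linalg.norm(nrm);lat=np.array([-nrm[1],nrm[0],0])
    print(n,'lateral axis',lat.round(3))
    for v in range(0,400,3):
        u=np.flatnonzero(m[v])
        if len(u)<12: continue
        pt=[]
        for uu in (u[0],u[-1]):
            d=Rm@np.array([(uu-K[0,2])/K[0,0],(v-K[1,2])/K[1,1],1]);s=nrm@(f-o)/(nrm@d);pt.append(o+s*d)
        a,b=[(p-f)@lat*1000 for p in pt]
        print(v,'z %.3f mid %.1f width %.1f'%(pt[0][2],(a+b)/2,abs(a-b)))
E
python3 - <<'E'
from coax import *
coax('scene')
E
```

```text
scene lateral axis [0.931 0.364 0.   ]
132 z 0.229 mid 1.4 width 52.8
135 z 0.220 mid 2.1 width 50.3
138 z 0.212 mid 1.5 width 50.5
141 z 0.204 mid 0.9 width 50.6
144 z 0.195 mid -1.0 width 48.1
147 z 0.187 mid -0.3 width 45.5
150 z 0.178 mid -0.9 width 45.7
153 z 0.170 mid -1.5 width 40.4
156 z 0.161 mid -0.8 width 37.8
159 z 0.152 mid -2.8 width 35.2
162 z 0.144 mid -3.4 width 29.9
180 z 0.088 mid 1.2 width 52.7
183 z 0.079 mid -0.8 width 55.6
186 z 0.070 mid -0.1 width 53.0
189 z 0.061 mid -0.7 width 47.5
192 z 0.051 mid 0.0 width 44.9
195 z 0.042 mid -0.6 width 45.0
198 z 0.033 mid -1.2 width 39.5
201 z 0.023 mid -0.5 width 36.8
204 z 0.014 mid -1.1 width 36.9
207 z 0.004 mid -0.3 width 34.2
```

Request:
{"name": "step_arm", "arguments": {"series": [[[0, 0.0015, 0.04, 0, 0, 0, 0.5], [0, 0.0015, 0.08, 0, 0, 0, 0.5], [0, 0.0015, 0.11, 0, 0, 0, 0.5], [0, 0.0015, 0.13, 0, 0, 0, 0.5], [0, 0.0015, 0.15, 0, 0, 0, 0.5], [0, 0.0015, 0.17, 0, 0, 0, 0.5], [0, 0.0015, 0.18, 0, 0, 0, 0.5], [0, 0.0015, 0.18, 0, 0, 0, 0.5]]]}}

```text
time: 11.12
tool_pos: [0.4551, -0.0229, 0.103]
ee_rot: [0.682, 0.731, -0.0, -0.0]
force: [0.4, -0.6, -0.9]
finger_gap: 0.0595
grip_force: 43.4
```

```bash
python3 - <<'E'
from coax import *
held();coax('scene')
E
```

```text
{'time': np.float64(11.125), 'tool_pos': array([ 0.4551, -0.0229,  0.103 ]), 'force': array([ 0.4344, -0.6225, -0.8679]), 'finger_gap': np.float64(0.0595), 'grip_force': np.float64(43.3944)}
rim z 0.036430225260989935 rim c ((0.45470643043518066, -0.024100685492157936), 0.03163754194974899) minus tcp [-0.000415   -0.00115069]
rim plane slope [-0.01311242  0.03096732] 5118
scene lateral axis [0.931 0.364 0.   ]
162 z 0.143 mid 3.4 width 49.0
165 z 0.134 mid 1.5 width 51.9
168 z 0.125 mid 2.2 width 49.3
171 z 0.116 mid 1.6 width 49.4
174 z 0.107 mid -0.4 width 46.8
177 z 0.098 mid 0.4 width 44.2
180 z 0.088 mid 2.6 width 49.9
183 z 0.079 mid -0.8 width 55.6
186 z 0.070 mid -0.1 width 53.0
189 z 0.061 mid -0.7 width 47.5
192 z 0.051 mid 0.0 width 44.9
195 z 0.042 mid -2.0 width 42.2
198 z 0.033 mid -1.2 width 39.5
201 z 0.023 mid -0.5 width 36.8
204 z 0.014 mid -1.1 width 36.9
207 z 0.004 mid -0.3 width 34.2
```

Request:
{"name": "step_arm", "arguments": {"series": [[[0, 0, 0.005, 0, 0, 0, 0.5], [0, 0, 0.01, 0, 0, 0, 0.5], [0, 0, 0.015, 0, 0, 0, 0.5], [0, 0, 0.02, 0, 0, 0, 0.5], [0, 0, 0.024, 0, 0, 0, 0.5], [0, 0, 0.024, 0, 0, 0, 0.5]]]}}

```text
time: 11.98
tool_pos: [0.4562, -0.0234, 0.0925]
ee_rot: [0.682, 0.731, 0.0, 0.001]
force: [-1.9, 0.6, 7.7]
finger_gap: 0.0597
grip_force: 43.7
```

Request:
{"name": "step_arm", "arguments": {"series": [[[0, 0, 0.003, 0, 0, 0, 0.5], [0, 0, 0.006, 0, 0, 0, 0.5], [0, 0, 0.006, 0, 0, 0, 0.5]]]}}

```text
time: 12.35
tool_pos: [0.4575, -0.0241, 0.0919]
ee_rot: [0.682, 0.731, 0.0, 0.002]
force: [-6.2, -0.5, 22.9]
finger_gap: 0.0596
grip_force: 44.5
```

```bash
python3 - <<'E'
from coax import *
o=held();print(o['force'],o['moment'])
coax('scene')
E
```

```text
{'time': np.float64(12.35), 'tool_pos': array([ 0.4575, -0.0241,  0.0919]), 'force': array([-6.176 , -0.4919, 22.867 ]), 'finger_gap': np.float64(0.0596), 'grip_force': np.float64(44.4781)}
rim z 0.03674566134521355 rim c ((0.45736321806907654, -0.02522025629878044), 0.03169851005077362) minus tcp [-0.00015661 -0.00109581]
rim plane slope [-0.01430412  0.03590585] 5054
[-6.17599381 -0.4918868  22.86699982] [-0.0355388   1.24486695  0.00804716]
scene lateral axis [0.931 0.364 0.   ]
165 z 0.134 mid 5.6 width 43.7
168 z 0.125 mid 3.6 width 52.0
171 z 0.116 mid 3.0 width 52.2
174 z 0.107 mid 2.4 width 46.8
177 z 0.098 mid 1.8 width 47.0
180 z 0.088 mid 3.9 width 52.7
183 z 0.079 mid 2.0 width 55.6
186 z 0.070 mid 1.3 width 50.2
189 z 0.061 mid 0.7 width 50.4
192 z 0.051 mid 0.0 width 44.9
195 z 0.042 mid 0.8 width 42.2
198 z 0.033 mid 0.2 width 42.4
201 z 0.023 mid -0.5 width 36.8
204 z 0.014 mid 0.3 width 34.1
207 z 0.004 mid -0.3 width 34.2
```

Contact. The bench cup top is pushed about 2 mm toward +x, so I ease the pressure, bring x back, then let go.

Request:
{"name": "step_arm", "arguments": {"series": [[[0, -0.003, -0.006, 0, 0, 0, 0.5], [0, -0.005, -0.006, 0, 0, 0, 0.5], [0, -0.005, -0.006, 0, 0, 0, 0.5]]]}}

```text
time: 12.82
tool_pos: [0.4539, -0.0236, 0.0921]
ee_rot: [0.682, 0.731, 0.001, 0.001]
force: [0.9, 0.0, 6.0]
finger_gap: 0.0593
grip_force: 43.7
```

```bash
python3 - <<'E'
from coax import *
o=held();print(o['force'],o['moment']);coax('scene')
E
```

```text
{'time': np.float64(12.825), 'tool_pos': array([ 0.4539, -0.0236,  0.0921]), 'force': array([0.939 , 0.0099, 5.9616]), 'finger_gap': np.float64(0.0593), 'grip_force': np.float64(43.7288)}
rim z 0.036404955673780715 rim c ((0.4537543058395386, -0.02467835508286953), 0.03169259428977966) minus tcp [-0.00012276 -0.00111166]
rim plane slope [-0.00903352  0.02884568] 5135
[0.93898508 0.0099412  5.96157978] [-0.01202541 -0.3094388  -0.02070123]
scene lateral axis [0.931 0.364 0.   ]
165 z 0.134 mid 2.8 width 43.7
168 z 0.125 mid 0.9 width 52.0
171 z 0.116 mid 0.3 width 52.2
174 z 0.107 mid -1.7 width 49.5
177 z 0.098 mid -1.0 width 46.9
180 z 0.088 mid 1.2 width 52.7
183 z 0.079 mid -2.2 width 58.3
186 z 0.070 mid -1.5 width 50.2
189 z 0.061 mid -2.1 width 50.3
192 z 0.052 mid -2.8 width 44.9
195 z 0.042 mid -2.0 width 42.2
198 z 0.033 mid -5.5 width 36.7
201 z 0.023 mid -3.3 width 36.8
204 z 0.014 mid -2.5 width 34.1
207 z 0.004 mid -3.2 width 34.2
```

Request:
{"name": "step_arm", "arguments": {"series": [[[0, 0.003, 0, 0, 0, 0, 0.5], [0, 0.003, 0, 0, 0, 0, 0.7], [0, 0.003, 0, 0, 0, 0, 0.8], [0, 0.003, 0, 0, 0, 0, 1], [0, 0.003, 0, 0, 0, 0, 1], [0, 0.003, 0, 0, 0, 0, 1]]]}}

```text
time: 13.68
tool_pos: [0.4541, -0.023, 0.091]
ee_rot: [0.682, 0.731, -0.0, -0.0]
force: [0.1, 0.3, 0.0]
finger_gap: 0.0854
grip_force: 0.0
```

```bash
python3 - <<'E'
from coax import *
o=held();coax('scene')
E
```

```text
{'time': np.float64(13.675), 'tool_pos': array([ 0.4541, -0.023 ,  0.091 ]), 'force': array([0.1394, 0.2795, 0.0301]), 'finger_gap': np.float64(0.0854), 'grip_force': np.float64(0.0)}
rim z 0.037359452686875017 rim c ((0.4515070617198944, -0.025480499491095543), 0.031008301302790642) minus tcp [-0.00256033 -0.00249354]
rim plane slope [0.00306737 0.04819532] 4804
scene lateral axis [0.931 0.364 0.   ]
165 z 0.134 mid -2.6 width 38.2
168 z 0.125 mid -3.2 width 54.7
171 z 0.116 mid -3.8 width 54.9
174 z 0.107 mid -3.1 width 52.3
177 z 0.098 mid -3.7 width 46.9
180 z 0.089 mid -1.6 width 47.1
183 z 0.079 mid -3.6 width 55.5
186 z 0.070 mid -2.9 width 52.9
189 z 0.061 mid -2.1 width 50.3
192 z 0.052 mid -2.8 width 44.9
195 z 0.042 mid -4.8 width 42.2
198 z 0.033 mid -4.1 width 39.5
201 z 0.023 mid -3.3 width 36.8
204 z 0.014 mid -3.9 width 36.9
207 z 0.004 mid -3.2 width 34.2
```

Request:
{"name": "step_arm", "arguments": {"series": [[[0, 0, -0.04, 0, 0, 0, 1], [0, 0, -0.1, 0, 0, 0, 1], [0, 0, -0.18, 0, 0, 0, 1], [0, 0, -0.26, 0, 0, 0, 1], [0, -0.1, -0.3, 0, 0, 0, 1], [0, -0.16, -0.3, 0, 0, 0, 1], [0, -0.16, -0.3, 0, 0, 0, 1], [0, -0.16, -0.3, 0, 0, 0, 1]]]}}

```text
time: 14.78
tool_pos: [0.3748, -0.0287, 0.2414]
ee_rot: [0.682, 0.731, 0.0, 0.0]
force: [0.5, 0.5, 0.7]
finger_gap: 0.0858
grip_force: 0.0
```

```bash
cat > after.py <<'E'
from plan import *
import sys
for n in('wrist','top'):
    c=cam(n);P=cloud(c);h=cv2.cvtColor(c['image'],cv2.COLOR_RGB2HSV);g=c['z_map']>0
    m=(h[...,1]>150)&(h[...,0]>4)&(h[...,0]<20)&g&(np.hypot(P[...,0]-.453,P[...,1]+.024)<.05)
    p=P[m];zt=np.percentile(p[:,2],98);t=p[p[:,2]>zt-.005]
    A_=np.c_[t[:,:2]-t[:,:2].mean(0),np.ones(len(t))]
    print(n,len(t),'rim z',zt,np.median(t[:,2]),cv2.minEnclosingCircle(t[:,:2].astype(np.float32)),'slope',np.linalg.lstsq(A_,t[:,2],rcond=None)[0][:2])
    b=g&(np.hypot(P[...,0]-.453,P[...,1]+.024)<.11)&(abs(P[...,2])<.01);print(' bench z',np.median(P[b][:,2]))
    if n=='wrist': w=c['image']
s=cam('scene')['image'][130:260,280:488]
cv2.imwrite(f'pics/{sys.argv[1]}.png',np.hstack([cv2.resize(s,(400,250),interpolation=2),cv2.resize(w,(400,250))])[:,:,::-1])
E
python3 after.py af1; python3 -c "
from coax import *
coax('scene')"
```

```text
wrist 971 rim z 0.12840160856431804 0.12726057431878596 ((0.4517365097999573, -0.025461163371801376), 0.030932342633605003) slope [-0.0020145   0.01459781]
 bench z 0.0009813226051146318
top 45 rim z 0.12876499907154032 0.1264422108087504 ((0.45192182064056396, -0.024285826832056046), 0.0300216656178236) slope [-0.19927994 -0.07424939]
 bench z -0.0002057302525908522
scene lateral axis [0.931 0.364 0.   ]
165 z 0.134 mid -1.3 width 46.4
168 z 0.125 mid -4.6 width 57.4
171 z 0.116 mid -3.8 width 54.9
174 z 0.107 mid -3.1 width 52.3
177 z 0.098 mid -3.7 width 46.9
180 z 0.089 mid -0.2 width 49.9
183 z 0.079 mid -3.6 width 55.5
186 z 0.070 mid -2.9 width 52.9
189 z 0.061 mid -2.1 width 50.3
192 z 0.052 mid -2.8 width 44.9
195 z 0.042 mid -3.4 width 45.0
198 z 0.033 mid -4.1 width 39.5
201 z 0.023 mid -3.3 width 36.8
204 z 0.014 mid -3.9 width 36.9
207 z 0.004 mid -3.2 width 34.2
```

View pics/af1.png

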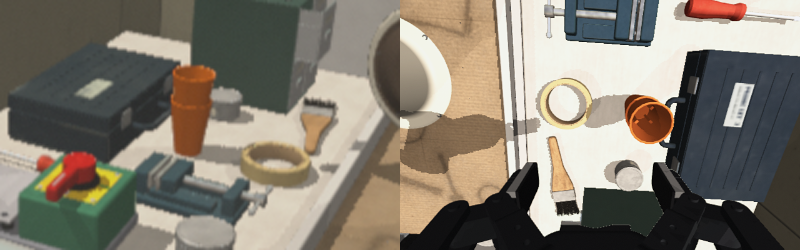

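The scene view (left) shows the nested pair upright at (192,110); the wrist view shows it at (650,118). The measured rim is 0.126–0.128 m against 0.125 m expected. To make sure it's fully down, I'll press gently on the rim with both fingertips.

```bash
python3 - <<'E'
from plan import *
print(row((.4518,-.0248,.16),4),row((.4518,-.0248,.13),4))
E
```

```text
[-0.003, 0.154, 0.162, -0.001, -0.0, -0.0] [-0.003, 0.154, 0.222, -0.001, -0.0, -0.0]
```

Request:
{"name": "step_arm", "arguments": {"series": [[[-0.003, 0.08, 0, 0, 0, 0, 0.67], [-0.003, 0.154, 0.05, 0, 0, 0, 0.67], [-0.003, 0.154, 0.12, 0, 0, 0, 0.67], [-0.003, 0.154, 0.18, 0, 0, 0, 0.67], [-0.003, 0.154, 0.21, 0, 0, 0, 0.67], [-0.003, 0.154, 0.22, 0, 0, 0, 0.67], [-0.003, 0.154, 0.22, 0, 0, 0, 0.67]]]}}

```text
time: 15.85
tool_pos: [0.452, -0.025, 0.132]
ee_rot: [0.682, 0.731, 0.0, 0.001]
force: [0.3, -0.5, 0.6]
finger_gap: 0.0569
grip_force: 0.0
```

Request:
{"name": "step_arm", "arguments": {"series": [[[0, 0, 0.004, 0, 0, 0, 0.67], [0, 0, 0.008, 0, 0, 0, 0.67], [0, 0, 0.008, 0, 0, 0, 0.67]]]}}

```text
time: 16.23
tool_pos: [0.4515, -0.0248, 0.1275]
ee_rot: [0.682, 0.731, 0.0, 0.0]
force: [0.5, -0.1, -0.6]
finger_gap: 0.0573
grip_force: 0.0
```

Request:
{"name": "step_arm", "arguments": {"series": [[[0, 0, 0.004, 0, 0, 0, 0.67], [0, 0, 0.008, 0, 0, 0, 0.67], [0, 0, 0.008, 0, 0, 0, 0.67]]]}}

```text
time: 16.6
tool_pos: [0.4513, -0.0247, 0.1231]
ee_rot: [0.682, 0.731, -0.0, -0.0]
force: [-0.2, 0.2, -0.0]
finger_gap: 0.0573
grip_force: 0.0
```

Request:
{"name": "step_arm", "arguments": {"series": [[[0, 0, 0.003, 0, 0, 0, 0.67], [0, 0, 0.005, 0, 0, 0, 0.67], [0, 0, 0.005, 0, 0, 0, 0.67]]]}}

```text
time: 16.98
tool_pos: [0.4527, -0.0252, 0.1224]
ee_rot: [0.682, 0.731, 0.001, 0.001]
force: [-1.8, -0.3, 7.5]
finger_gap: 0.0572
grip_force: 4.3
```

Request:
{"name": "step_arm", "arguments": {"series": [[[0, -0.001, 0.002, 0, 0, 0, 0.67], [0, -0.001, 0.004, 0, 0, 0, 0.67], [0, -0.001, 0.004, 0, 0, 0, 0.67]]]}}

```text
time: 17.35
tool_pos: [0.4532, -0.0257, 0.1223]
ee_rot: [0.682, 0.731, 0.001, 0.002]
force: [-3.2, 1.1, 19.5]
finger_gap: 0.0576
grip_force: 9.4
```

The rim doesn't give under 20 N (0.1 mm), so the cup is seated on the ribs. I'll back off and check.

Request:
{"name": "step_arm", "arguments": {"series": [[[0, -0.003, -0.01, 0, 0, 0, 0.67], [0, -0.003, -0.04, 0, 0, 0, 0.67], [0, -0.003, -0.1, 0, 0, 0, 0.67], [0, -0.003, -0.18, 0, 0, 0, 0.67], [0, -0.1, -0.24, 0, 0, 0, 0.67], [0, -0.16, -0.24, 0, 0, 0, 0.67], [0, -0.16, -0.24, 0, 0, 0, 0.67], [0, -0.16, -0.24, 0, 0, 0, 0.67]]]}}

```text
time: 18.35
tool_pos: [0.3714, -0.0304, 0.239]
ee_rot: [0.682, 0.731, 0.0, 0.0]
force: [-0.1, -0.1, -0.7]
finger_gap: 0.0574
grip_force: 0.0
```

```bash
python3 after.py af2; python3 -c "
from coax import *
coax('scene')
c=cam('top');P=cloud(c)
for u,v in((433,228),(329,190)):print(u,v,P[v,u].round(3))"
```

```text
wrist 1015 rim z 0.12840765702838708 0.12723227276489146 ((0.4517901837825775, -0.02531803585588932), 0.031038112938404083) slope [-0.00402915  0.01511458]
 bench z 0.0009710038819603639
top 53 rim z 0.1288236467127093 0.12688690158674554 ((0.45148172974586487, -0.02553795836865902), 0.030219363048672676) slope [-0.42418153  0.0537484 ]
 bench z -0.000283472440601229
scene lateral axis [0.931 0.364 0.   ]
165 z 0.134 mid -1.3 width 46.4
168 z 0.125 mid -4.6 width 57.4
171 z 0.116 mid -3.8 width 54.9
174 z 0.107 mid -3.1 width 52.3
177 z 0.098 mid -3.7 width 46.9
180 z 0.089 mid -0.2 width 49.9
183 z 0.079 mid -3.6 width 55.5
186 z 0.070 mid -2.9 width 52.9
189 z 0.061 mid -2.1 width 50.3
192 z 0.052 mid -2.8 width 44.9
195 z 0.042 mid -3.4 width 45.0
198 z 0.033 mid -4.1 width 39.5
201 z 0.023 mid -3.3 width 36.8
204 z 0.014 mid -3.9 width 36.9
207 z 0.004 mid -3.2 width 34.2
433 228 [ 0.392 -0.019  0.582]
329 190 [0.567 0.144 0.023]
```

View pics/af2.png

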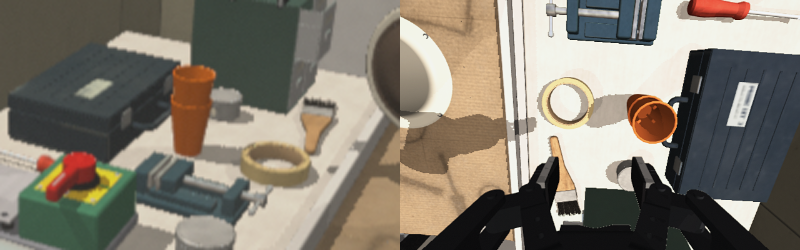

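The nested pair at (192,110) in the left view is upright and steady. The handle is still off, and the tin and screwdriver are in place. Handing in.

```bash
python3 -c "
from workcell import robot
print(robot.sign_off())"
```

```text
the job is handed in; nothing more can be done
None
```

The isolator is in its off detent, and the orange cup was then nested upright in the bench cup and released. It didn't give under 20 N, though the rim read 1–3 mm over the expected 125 mm; the bench cup shifted about 3 mm, the tin and screwdriver look undisturbed, and I handed in at about 18.5 s.

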